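# Seat a valve-body casting in the fence corner and crack the vacuum valve

## Robot

A 7-joint arm with a two-finger parallel gripper is mounted at the origin on the work surface. World frame = base frame: x ahead of the robot, y to its left, z up, the work surface at z = 0. Lengths are in m, angles in rad, forces in N, time in s.
With the tool pointing down it reaches from about 0.35 to 0.775 m from the base axis. Payload 3.1 kg.
Tool frame: the origin (TCP) lies at the very end of the fingers, on their centre line; the grasp point (between the pads) lies 19 mm behind it; x points along the fingers, z is the direction in which the jaws open and shut, and the axes are right-handed (so a half turn about x gives the same grasp; the last joint's range is limited). The gripper opens to 85 mm and grips with 20 to 120 N. Pads are 22 mm wide; open, the fingers measure 114 mm over their backs; the gripper's body (76 mm by 85 mm) begins 54 mm behind the grasp point. The pads swing forward as they close: fully open they stand 13 mm farther back than shut.
Start: joints at [1.147, 0.311, 0.014, 1.512, -0.004, 1.319, -0.027], TCP at [0.205, -0.51, 0.231] pointing down, gripper open.
Joint ranges: [-2.7, 2.7], [-0.3, 1.91], [-1.27, 1.3], [0.12, 2.57], [-1.44, 4.58], [0.2, 2.03], [-3.05, 3.05]. Speed limits (rad/s): [2.79, 2.79, 3.14, 3.14, 3.14, 3.14, 3.14].

## Interface

Orientations are given as a rotation vector (axis times angle).
In Python, from plant import robot gives the robot as it stands.
- The arm moves only by the tool carry_out, never from a script. Its argument "targets" is a list of rows, each a list of 7 numbers: the gripper command: -1 is shut, 1 is fully open, values between are in proportion, then the shift along the tool's x, y, z in cm, then the turn, a rotation vector about the tool's x, y, z in degrees. In form: [[gripper, tx, ty, tz, ax, ay, az], ...]. A call has 1 to 5 rows; each row is the pose to reach, as a shift and turn from the pose commanded when the call began, along the tool's axes at that moment; what a row does not reach only later rows make up. A row lasts 1/10 s, in which the tool goes at most 50 mm and 8.59 degrees, less where a joint would pass 70% of its speed; a pose out of reach is approached as far as the arm can. A call with a gripper value outside its range is refused whole. The fingers move at their own pace and stop on an object; the grip force is fixed at half the most. Time passes only in rows, so rows that repeat a pose let the fingers close. It gives the time, the measured TCP pose, the force and the opening at its end, in the units of the state.
- robot.observe(): the state, without advancing time (a new reading comes with each control period).
- robot.read_camera(name): name is "side" or "top"; returns the picture (400x640x3 uint8, blue, green, red); there is no depth.
- robot.camera_model(name): a dict with "vfov" (degrees; the focal length in pixels is half the picture's height over the tangent of half this angle, whatever the lens; pixels are square), "cx", "cy" (the principal point, pixels), "k1" (the pictures are not rectified: a ray, as slopes to the right and down, at radius r is drawn at 1 + k1 r^2 times it, then the intrinsics apply), "extrinsics" (4x4, takes a point from camera to world coordinates). Camera axes: x right, y down, z forward; pixel columns grow to the right and rows downward; lengths in m; the calibration is good to about 2 mm. A picture is of the moment at which its call begins. camera_model takes no time and is no camera call.
- robot.sign_off(): hands the job in, once; it reports no verdict.
The state is a dict: "time_s": time; "joint_positions": joint angles; "qvel": joint speeds; "joint_efforts": joint torques, N m; "tcp_pos": TCP position; "ee_rot": TCP orientation; "wrist_force": force on the tool from outside, world axes, zero at the start; "torque": the same for the moment, N m; "width": finger opening in m.
Only numpy, scipy, OpenCV 4.12 (cv2) and the standard library are available. Lean on these libraries where they do the work, as an engineer would, in place of code of your own. Each camera call takes 0.05 s, during which the arm holds its last target. There are 200 camera calls.

## Task

Pick up the aluminium valve-body casting from the bench, lay it flat on the vacuum plate with its long side along the long fence, and push it fully home, square and flush against both fences of the corner (either way round). Only then turn the lever of the vacuum valve to half open (45 degrees, midway between across the pipe and in line with it), without shifting the casting. Leave the gear drum, the piston and the wrench where they are.

Things in the scene. Friction and masses are not known exactly. Their poses are not given: they have to be found in the camera images.
- casting: Loose aluminium valve-body casting, about 0.42 kg: a flat rectangular flange 100 (own x) x 130 (own y) x 22 mm high, with an upright rib on top, centred, 30 (own x) x 95 (own y) mm, rising from 22 to 58 mm, to grasp it by across x. Origin: centre of the underside; z up. It is the same either way round (half turn).
- fixture: Fixed dark steel plate 240 (own x, away from robot) x 340 (own y, to the left) x 12 mm; origin: centre of its underside. On it two steel fences, 20 mm thick, 20 mm high above the plate, form an L: the long one along y on the far side (inner face x = +90 mm, y -140 to +60), the short one along x (inner face y = +40 mm, x -30 to +90). Left of the short fence stands the valve.
- corner (a point): Inner corner where the inner faces of the two fences meet, on the plate's top face (12 mm above the bench); axes as the plate's. The casting belongs on its -x, -y side: seated, the casting's centre is 50 mm from it in x and 65 mm in y.
- valve (a joint): Angle of the valve lever, rad: 0 = closed, lever across the pipe, pointing to the plate's -x; it turns clockwise seen from above, towards the plate's +y; 1.571 = fully open, in line with the pipe; half open = 0.785. Stiff, it stays where it is left.
- valve_axis (a point): Point on the valve's vertical turning axis, at half height of the lever bar (69 mm above the bench). The brass ball valve stands on the plate, its copper pipe along y; top of the brass body 50 mm, of the pipe 44 mm above the bench. Axes as the plate's.
- valve_grip (a point): Grip point of the lever, 72 mm from the turning axis, at half height of the bar. The bar is 14 mm wide and 18 mm high, 94 mm long from the axis, black sleeve on its outer part; its own -x points from the axis outwards along the bar, z up.
- gear_drum: Bystander: loose dark steel gear drum with upright shaft, 110 mm across, 120 mm high; origin: centre of the underside.
- piston: Bystander: loose aluminium piston, 80 mm across, 50 mm high; origin: centre of the underside.
- wrench: Bystander: loose steel wrench lying flat along its own x, 190 mm long; origin: centre of the underside.

How it is judged:
By the outcome, as a careful person would: the job done as asked, in the order asked, and still so for the second after the job is handed in, with the robot touching nothing.
It also fails if it takes over 72 s, if anything falls off the work surface, if the arm or the gripper's body presses on something with over 40 N, if the wrist force passes 120 N, or if a joint passes its speed limit or range.

## Working session

There is one attempt and no reset: what is moved stays moved. The work goes in short steps, Python scripts to look and compute and a tool call to move; the robot and the scene stay as the last step left them, time stands still between calls to the robot, and variables do not carry over. Pictures are saved under pics/ and viewed, about 8 in all and at most 12, crops included, and the job is handed in when it is done.

Besides the shell and the picture viewer there is one more tool, called after "Emit:" as a command line: name --pt "numbers of a row" for each row, then --argument value for the rest. carry_out: Moves the arm, as the interface text tells. Its arguments: {"type":"object","properties":{"targets":{"type":"array","items":{"type":"array","items":{"type":"number"}}}},"required":["targets"]}

```bash
mkdir -p pics; ls; python3 - <<'E'
from plant import robot
import cv2
for n in("side","top"):
    im=robot.read_camera(n);cv2.imwrite(f"pics/{n}0.png",im)
    m=robot.camera_model(n);print(n,{k:(v if k!="extrinsics" else [[round(float(a),3) for a in r] for r in v]) for k,v in m.items()})
s=robot.observe();print(s["time_s"],s["tcp_pos"],s["ee_rot"],s["width"],s["wrist_force"])
E
```

```text
pics
side {'vfov': 44.62688769885921, 'cx': 322.9154539643069, 'cy': 200.02455206985277, 'k1': -0.049325025845228916, 'extrinsics': [[-0.716, -0.45, 0.534, -0.058], [-0.698, 0.468, -0.541, 0.609], [-0.007, -0.76, -0.649, 0.797], [0.0, 0.0, 0.0, 1.0]]}
top {'vfov': 56.14743731638531, 'cx': 323.66659718492315, 'cy': 201.83095133262017, 'k1': -0.061937967089305636, 'extrinsics': [[0.009, -0.997, 0.08, 0.473], [-1.0, -0.01, -0.009, 0.038], [0.01, -0.08, -0.997, 1.106], [0.0, 0.0, 0.0, 1.0]]}
0.1 [ 0.20469382 -0.50978075  0.2303354 ] [ 0.92465635  1.367849   -0.92278493] 0.08555040008609764 [-0.23482719 -0.28468122 -0.19802876]
```

View pics/top0.png

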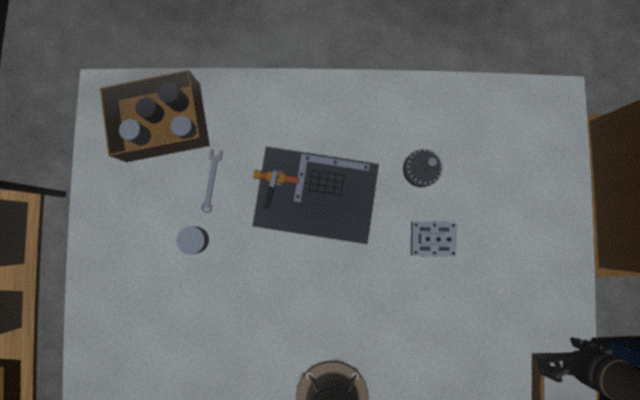

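View pics/side0.png

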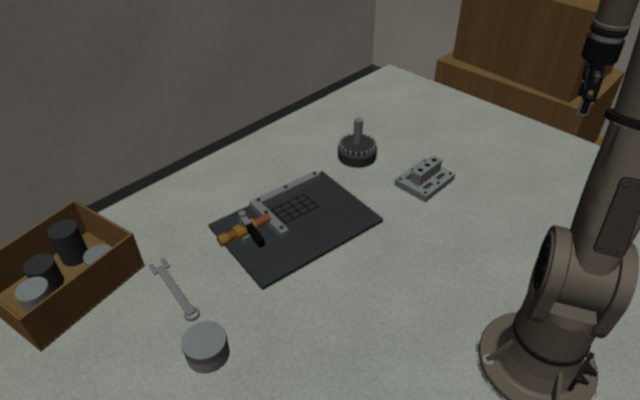

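Top view: plate corners are about (268,147), (379,163), (367,243), (253,226). The fences sit on its far side, the valve lever runs from (275,177) to (267,207), and the casting is near (434,240). The side view agrees.

```bash
cat > h.py <<'E'
from plant import robot
import numpy as np, cv2
from scipy.spatial.transform import Rotation as R
def cam(n):
    m=robot.camera_model(n);f=200/np.tan(np.radians(m["vfov"]/2))
    return np.array([[f,0,m["cx"]],[0,f,m["cy"]],[0,0,1]]),np.array([m["k1"],0,0,0.]),np.array(m["extrinsics"])
def ray(n,px,z):
    K,d,E=cam(n);u=cv2.undistortPoints(np.float64(px).reshape(-1,1,2),K,d)[:,0]
    D=np.c_[u,np.ones(len(u))]@E[:3,:3].T
    return E[:3,3]+D*((z-E[2,3])/D[:,2])[:,None]
def proj(n,P):
    K,d,E=cam(n);T=np.linalg.inv(E)
    return cv2.projectPoints(np.float64(P).reshape(-1,1,3),cv2.Rodrigues(T[:3,:3])[0],T[:3,3],K,d)[0][:,0]
def crop(n,name,x0,y0,x1,y1,s):
    im=cv2.imread(n) if isinstance(n,str) else n
    c=cv2.resize(im[y0:y1,x0:x1],None,fx=s,fy=s,interpolation=cv2.INTER_CUBIC)
    cv2.imwrite("pics/"+name,cv2.convertScaleAbs(c,alpha=1.4))
def rect(p): # centre, sizes, angle(deg) of longest side
    r=cv2.minAreaRect(np.float32(p[:,:2]*1000));b=cv2.boxPoints(r)
    e=[b[1]-b[0],b[2]-b[1]];l=max(e,key=np.linalg.norm)
    return np.array(r[0]).round(1),np.array(r[1]).round(1),round(float(np.degrees(np.arctan2(l[1],l[0]))%180),2)
def st():
    s=robot.observe();M=R.from_rotvec(s["ee_rot"]).as_matrix()
    print("t",round(s["time_s"],2),"tcp",np.round(s["tcp_pos"],4),"F",np.round(s["wrist_force"],1),"w",round(s["width"],4));print(M.round(3));return s,M
E
python3 - <<'E'
from h import *
im=cv2.imread("pics/top0.png");g=cv2.cvtColor(im,6)
print("bg",im[280,434],"cast",im[250,434],"plate",im[220,330],"fence",im[163,345])
m=((g<85)*255).astype(np.uint8);m[:,:230]=0;m[:,395:]=0;m[260:]=0;m[:140]=0
c=max(cv2.findContours(m,0,1)[0],key=cv2.contourArea)
print("plate",rect(ray("top",c[:,0],.012)))
hs=im.astype(int);
# casting: difference from smoothed bench colour
lo=cv2.GaussianBlur(im,(3,3),0).astype(int);sat=lo[:,:,0]-lo[:,:,2]
print("b-r bench",sat[270:280,400:470].mean(),sat[270:280,400:470].std(),"cast",sat[223:255,415:454].mean(), "gray",g[270:280,400:470].mean(),g[223:255,415:454].mean())
m=((sat>sat[270:280,400:470].mean()+8)*255).astype(np.uint8)
m[:200]=0;m[270:]=0;m[:,:400]=0;m[:,470:]=0
c=max(cv2.findContours(cv2.morphologyEx(m,3,np.ones((5,5))),0,1)[0],key=cv2.contourArea)
print("cast",rect(ray("top",c[:,0],.022)),cv2.boundingRect(c))
a=np.hstack([cv2.resize(im[205:270,395:475],None,fx=5,fy=5,interpolation=2),cv2.resize(im[140:205,245:325],None,fx=5,fy=5,interpolation=2)])
b=cv2.resize(im[142:205,290:385],None,fx=5,fy=5,interpolation=2)
b=cv2.copyMakeBorder(b,0,0,0,a.shape[1]-b.shape[1],0)
cv2.imwrite("pics/c1.png",cv2.convertScaleAbs(np.vstack([a,b])[:600],alpha=1.4))
s,M=st()
E
```

```text
bg [140 136 129] cast [121 109 105] plate [52 47 47] fence [121 111 100]
plate (array([584.3,  60.9]), array([356.8, 238.3]), 81.69)
b-r bench 8.401428571428571 0.7857649334325406 cast 16.515224358974358 gray 137.52285714285713 98.19791666666667
cast (array([ 457.2, -293.3]), array([ 95.7, 124.5]), 90.21) (413, 222, 43, 34)
t 0.1 tcp [ 0.2047 -0.5098  0.2303] F [-0.2 -0.3 -0.2] w 0.0856
[[-0.001  0.928  0.373]
 [ 0.002  0.373 -0.928]
 [-1.    -0.    -0.002]]
```

View pics/c1.png

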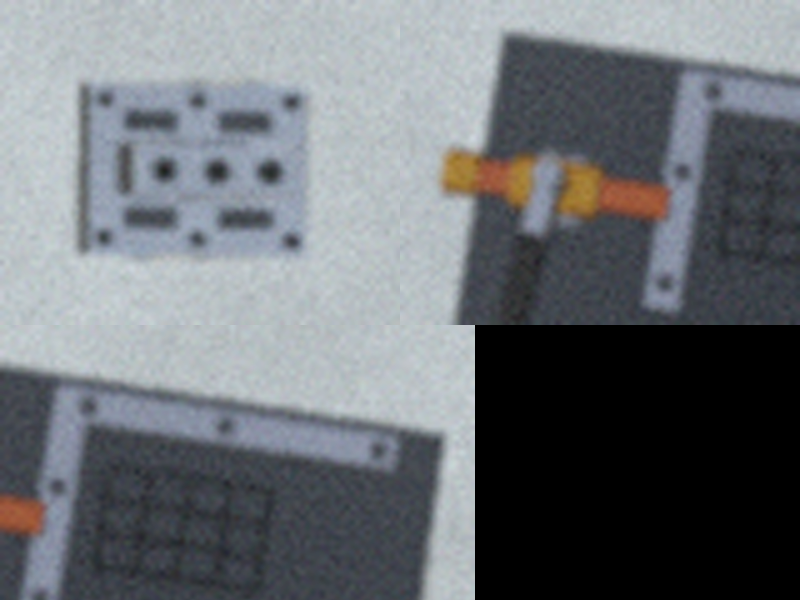

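The crop shows the casting squarely aligned with its centre near full-image (434,239). The fences are clear and the valve axis is near (274,176). Next I fit the fences and the lever.

```bash
cat >> h.py <<'E'
def line(p): # robust line through points -> point, dir
    v=cv2.fitLine(np.float32(p),cv2.DIST_HUBER,0,.01,.01).ravel();return v[2:],v[:2]
def plan(P,tz,cmdP=None,cmdR=None): # shift(cm)/turn(deg) in tool axes to reach TCP P, tool down with jaw dir tz(deg world)
    s=robot.observe();M=R.from_rotvec(s["ee_rot"] if cmdR is None else cmdR).as_matrix();p=s["tcp_pos"] if cmdP is None else cmdP
    a=np.radians(tz);x=np.array([0,0,-1.]);z=np.array([np.cos(a),np.sin(a),0]);T=np.c_[x,np.cross(z,x),z]
    print("plan",np.round(M.T@(np.array(P)-p)*100,2),np.round(R.from_matrix(M.T@T).as_rotvec(degrees=True),2))
E
python3 - <<'E'
from h import *
im=cv2.imread("pics/top0.png");g=cv2.cvtColor(im,6)
pc=ray("top",[[268,147],[379,163],[367,243],[253,226]],.012)*1000
print("plate corners",pc.round(0)[:,:2].tolist(),"c",pc.mean(0).round(1))
# fence mask: bluish grey, brighter than plate, inside plate
b=cv2.GaussianBlur(im,(3,3),0).astype(int)
m=((g>75)&(b[:,:,0]-b[:,:,2]>11)).astype(np.uint8)*255
roi=np.zeros_like(m);cv2.fillConvexPoly(roi,np.int32([[297,150],[372,161],[368,190],[330,200],[292,205]]),255)
m&=roi
c=max(cv2.findContours(m,0,1)[0],key=cv2.contourArea)[:,0];P=ray("top",c,.032)[:,:2]*1000
th=np.radians(-8.3)
for it in range(3):
    ex=np.array([np.cos(th),np.sin(th)]);ey=np.array([-ex[1],ex[0]]);Q=np.c_[P@ex,P@ey];mx=Q.max(0);
    L=Q[:,0];W=Q[:,1]
    # long fence: inner boundary ~ 20 below max x, excluding the short one
    il=(W<mx[1]-35)&(L<mx[0]-12)&(W>Q[:,1].min()+8)
    is_=(L<mx[0]-35)&(W<mx[1]-12)&(L>L.min()+8)
    ol=(L>mx[0]-8);
    p1,d1=line(P[il]);p2,d2=line(P[is_]);p3,d3=line(P[ol])
    A=[np.degrees(np.arctan2(*(v*np.sign(v[k]))[::-1])) for v,k in((d1,1),(d2,0),(d3,1))]
    print("angles",np.round(A,2),il.sum(),is_.sum())
    th=np.radians((A[0]-90+A[1]+A[2]-90)/3)
t=np.linalg.solve(np.c_[d1,-d2],p2-p1);print("inner corner",(p1+d1*t[0]).round(1),"yaw",np.degrees(th).round(2), "span",(mx-Q.min(0)).round(1))
yaw=th;ex=np.array([np.cos(th),np.sin(th)]);ey=np.array([-ex[1],ex[0]])
print("corner from plate centre",(pc.mean(0)[:2]+90*ex+40*ey).round(1))
# lever: grey hub & black sleeve line at z=.078
lv=ray("top",[[274,173],[267,207]],.078)*1000;print("lever rough",lv.round(0)[:,:2].tolist(), np.degrees(np.arctan2(*(lv[1]-lv[0])[:2][::-1])).round(1))
plan([.457,-.293,.12],0)
E
```

```text
plate corners [[723.0, 195.0], [678.0, -135.0], [442.0, -99.0], [489.0, 234.0]] c [583.   48.8  12. ]
angles [81.98 -8.68 81.48] 54 34
angles [81.98 -8.68 81.48] 54 34
angles [81.98 -8.68 81.48] 54 34
inner corner [679.3  79.6] yaw -8.41 span [143.7 201.5]
corner from plate centre [677.9  75.2]
lever rough [[635.0, 167.0], [540.0, 184.0]] 169.6
plan [ 11.05  31.49 -10.69] [-68.12  -0.11  -0.07]
```

Emit:
carry_out --pt "1 11 31.5 -10.7 -68.1 0 0" --pt "1 11 31.5 -10.7 -68.1 0 0" --pt "1 11 31.5 -10.7 -68.1 0 0" --pt "1 11 31.5 -10.7 -68.1 0 0" --pt "1 11 31.5 -10.7 -68.1 0 0"

```text
time_s: 0.6
tcp_pos: [0.3859, -0.3543, 0.1519]
ee_rot: [0.34, 1.544, -0.34]
wrist_force: [0.3, -1.2, -0.8]
width: 0.0852
```

```bash
python3 -c "
from h import *
st();plan([.457,-.293,.12],0)"
```

```text
t 0.6 tcp [ 0.3859 -0.3543  0.1519] F [ 0.3 -1.2 -0.8] w 0.0852
[[-0.     0.42   0.908]
 [ 0.     0.908 -0.42 ]
 [-1.    -0.    -0.   ]]
plan [3.19 8.54 3.88] [-2.482e+01 -2.000e-02 -0.000e+00]
```

Emit:
carry_out --pt "1 3.2 8.5 3.9 -24.8 0 0" --pt "1 3.2 8.5 3.9 -24.8 0 0" --pt "1 3.2 8.5 3.9 -24.8 0 0" --pt "1 3.2 8.5 3.9 -24.8 0 0" --pt "1 3.2 8.5 3.9 -24.8 0 0"

```text
time_s: 1.1
tcp_pos: [0.4555, -0.2966, 0.1205]
ee_rot: [0.008, 1.572, -0.009]
wrist_force: [1.0, -0.7, -0.2]
width: 0.0856
```

```bash
python3 -c "
from h import *
s,M=st();plan([.457,-.293,.026],0)
im=robot.read_camera('side');q=proj('side',[[*s['tcp_pos']],[.457,-.293,.058]]);print(q)
for p in q: cv2.circle(im,tuple(int(v) for v in p),1,(0,0,255),-1)
crop(im,'c2.png',370,110,490,220,5)"
```

```text
t 1.1 tcp [ 0.4555 -0.2966  0.1205] F [ 1.  -0.7 -0.2] w 0.0856
[[-0.001  0.011  1.   ]
 [-0.001  1.    -0.011]
 [-1.    -0.001 -0.001]]
plan [9.45 0.37 0.16] [-0.61 -0.07  0.03]
[[431.83964877 143.38551934]
 [427.21368731 164.13408912]]
```

View pics/c2.png

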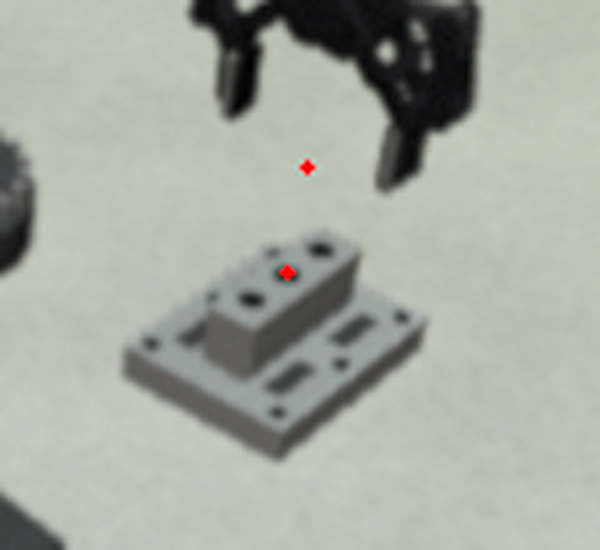

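The side view agrees: the predicted rib centre falls on the middle hole, and the jaws straddle the rib.

Emit:
carry_out --pt "1 4.5 0.35 0.15 -0.6 0 0" --pt "1 8 0.35 0.15 -0.6 0 0" --pt "1 9.4 0.35 0.15 -0.6 0 0" --pt "1 9.4 0.35 0.15 -0.6 0 0" --pt "-1 9.4 0.35 0.15 -0.6 0 0"

```text
time_s: 1.65
tcp_pos: [0.4587, -0.2932, 0.0281]
ee_rot: [-0.003, 1.569, 0.001]
wrist_force: [-0.3, -0.6, 0.0]
width: 0.073
```

Emit:
carry_out --pt "-1 0 0 0 0 0 0" --pt "-1 0 0 0 0 0 0" --pt "-1 0 0 0 0 0 0" --pt "-1 0 0 0 0 0 0" --pt "-1 0 0 0 0 0 0"

```text
time_s: 2.15
tcp_pos: [0.4584, -0.2928, 0.0283]
ee_rot: [-0.004, 1.57, 0.002]
wrist_force: [-1.7, -0.2, 6.1]
width: 0.0293
```

Emit:
carry_out --pt "-1 -2 0 0 0 0 0" --pt "-1 -5 0 0 0 0 0" --pt "-1 -8 0 0 0 0 0" --pt "-1 -8 0 0 0 0 0" --pt "-1 -8 0 0 0 0 0"

```text
time_s: 2.65
tcp_pos: [0.4576, -0.2917, 0.1062]
ee_rot: [-0.003, 1.571, 0.004]
wrist_force: [-0.1, -0.3, -5.3]
width: 0.0288
```

```bash
python3 -c "
from h import *
st()
th=np.radians(-8.4);ex=np.array([np.cos(th),np.sin(th)]);ey=np.array([-ex[1],ex[0]])
c=np.array([.679,.078])-.050*ex-.065*ey;print('seat',c,'pre',c-.02*ex-.02*ey)
p=c-.02*ex-.02*ey
plan([*p,.11],-8.4)"
```

```text
t 2.65 tcp [ 0.4576 -0.2917  0.1062] F [-0.1 -0.3 -5.3] w 0.0288
[[-0.001 -0.004  1.   ]
 [ 0.     1.     0.004]
 [-1.     0.    -0.001]]
seat [0.62004099 0.02100145] pre [0.59733388 0.00413766]
plan [-0.38 29.52 14.11] [ 8.65 -0.04 -0.01]
```

Emit:
carry_out --pt "-1 0 4 0 0 0 0" --pt "-1 0 8 0 0 0 0" --pt "-1 0 12 0 0 0 0" --pt "-1 0 16 2 0 0 0" --pt "-1 0 20 4 2 0 0"

```text
time_s: 3.15
tcp_pos: [0.4947, -0.0905, 0.1042]
ee_rot: [0.026, 1.576, -0.025]
wrist_force: [2.3, -1.2, -4.4]
width: 0.0292
```

Emit:
carry_out --pt "-1 0 4 3 4 0 0" --pt "-1 0 8 6 6.6 0 0" --pt "-1 0 9.5 9 6.6 0 0" --pt "-1 0 9.5 10 6.6 0 0" --pt "-1 0 9.5 10 6.6 0 0"

```text
time_s: 3.65
tcp_pos: [0.5994, 0.0001, 0.1038]
ee_rot: [0.113, 1.572, -0.114]
wrist_force: [-1.2, -1.0, -4.8]
width: 0.0292
```

```bash
python3 -c "
from h import *
s,M=st();plan([.5973,.0041,.06],-8.4)
im=robot.read_camera('side')
th=np.radians(-8.4);ex=np.array([np.cos(th),np.sin(th),0]);ey=np.array([-ex[1],ex[0],0]);C=np.array([.679,.078,.032])
pts=[C,C-.2*ey*.9,C-.12*ex,C-.09*ex-.04*ey-[0,0,.02]*1]
for p in proj('side',pts): cv2.circle(im,tuple(int(v) for v in p),1,(0,0,255),-1)
A=C-.078*ex  # dummy
c=crop(im,'c3.png',190,130,390,280,4)"
```

```text
t 3.65 tcp [5.994e-01 1.000e-04 1.038e-01] F [-1.2 -1.  -4.8] w 0.0292
[[-0.004  0.144  0.99 ]
 [-0.     0.99  -0.144]
 [-1.    -0.001 -0.004]]
plan [ 4.38  0.37 -0.24] [ 0.12 -0.24  0.06]
```

View pics/c3.png

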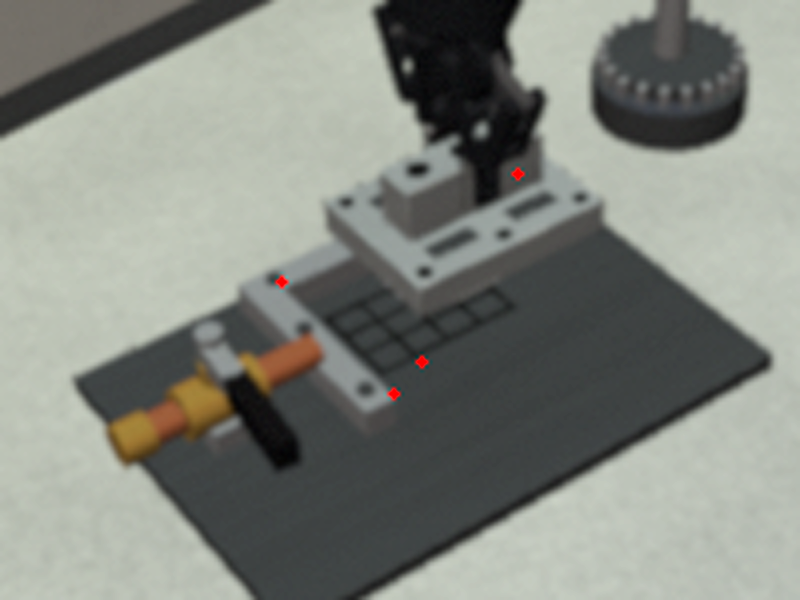

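Emit:
carry_out --pt "-1 3 0 0 0 -0.2 0" --pt "-1 5 0 0 0 -0.2 0" --pt "-1 6 0 0 0 -0.2 0" --pt "-1 6.2 0 0 0 -0.2 0" --pt "-1 6.3 0 0 0 -0.2 0"

```text
time_s: 4.2
tcp_pos: [0.5998, -0.0007, 0.044]
ee_rot: [0.115, 1.564, -0.116]
wrist_force: [-0.1, 0.2, -4.1]
width: 0.0289
```

Emit:
carry_out --pt "-1 0.05 0 0 0 0 0" --pt "-1 0.1 0 0 0 0 0" --pt "-1 0.1 0 0 0 0 0" --pt "-1 0.1 0 0 0 0 0"

```text
time_s: 4.6
tcp_pos: [0.6003, 0.0002, 0.0433]
ee_rot: [0.114, 1.563, -0.115]
wrist_force: [0.6, 0.6, -4.9]
width: 0.029
```

Emit:
carry_out --pt "-1 0.1 0 0 0 0 0" --pt "-1 0.15 0 0 0 0 0" --pt "-1 0.2 0 0 0 0 0" --pt "-1 0.2 0 0 0 0 0"

```text
time_s: 5.0
tcp_pos: [0.5999, 0.0001, 0.0406]
ee_rot: [0.114, 1.565, -0.115]
wrist_force: [-0.6, -0.5, -3.6]
width: 0.029
```

Emit:
carry_out --pt "-1 0.1 0 0 0 0 0" --pt "-1 0.1 0 0 0 0 0" --pt "-1 0.1 0 0 0 0 0"

```text
time_s: 5.3
tcp_pos: [0.6, 0.0001, 0.0404]
ee_rot: [0.114, 1.564, -0.115]
wrist_force: [-1.4, 0.1, 0.7]
width: 0.0291
```

Emit:
carry_out --pt "-1 0 0.5 0.4 0 0 0" --pt "-1 0 1 0.8 0 0 0" --pt "-1 0 1.5 1.1 0 0 0" --pt "-1 0 1.8 1.3 0 0 0" --pt "-1 0 1.8 1.3 0 0 0"

```text
time_s: 5.8
tcp_pos: [0.6162, 0.0161, 0.0404]
ee_rot: [0.113, 1.563, -0.115]
wrist_force: [-1.8, -2.7, 5.0]
width: 0.0295
```

Emit:
carry_out --pt "-1 0 0 0.15 0 0 0" --pt "-1 0 0 0.3 0 0 0" --pt "-1 0 0 0.45 0 0 0" --pt "-1 0 0 0.45 0 0 0"

```text
time_s: 6.2
tcp_pos: [0.6175, 0.0164, 0.0403]
ee_rot: [0.114, 1.569, -0.114]
wrist_force: [-10.4, -1.5, 10.8]
width: 0.0289
```

Emit:
carry_out --pt "-1 0 0.2 0 0 0 0" --pt "-1 0 0.4 0 0 0 0" --pt "-1 0 0.5 0 0 0 0" --pt "-1 0 0.5 0 0 0 0"

```text
time_s: 6.6
tcp_pos: [0.6175, 0.0163, 0.0404]
ee_rot: [0.111, 1.571, -0.121]
wrist_force: [-12.0, -8.2, 12.9]
width: 0.0292
```

Emit:
carry_out --pt "-1 0 0.2 0 0 0 0" --pt "-1 0 0.4 0 0 0 0" --pt "-1 0 0.5 0 0 0 0" --pt "-1 0 0.5 0 0 0 0"

```text
time_s: 7.0
tcp_pos: [0.6173, 0.0168, 0.0406]
ee_rot: [0.109, 1.572, -0.128]
wrist_force: [-14.6, -13.2, 15.4]
width: 0.029
```

```bash
python3 -c "
from h import *
s,M=st();plan([*s['tcp_pos']],-8.4)
im=robot.read_camera('side');cv2.imwrite('pics/s4.png',im)
c=crop(im,'c4.png',210,140,350,250,5)"
```

```text
t 7.0 tcp [0.6173 0.0168 0.0406] F [-14.6 -13.2  15.4] w 0.029
[[-0.006  0.15   0.989]
 [-0.012  0.989 -0.15 ]
 [-1.    -0.013 -0.004]]
plan [0. 0. 0.] [-0.24 -0.23  0.74]
```

View pics/c4.png

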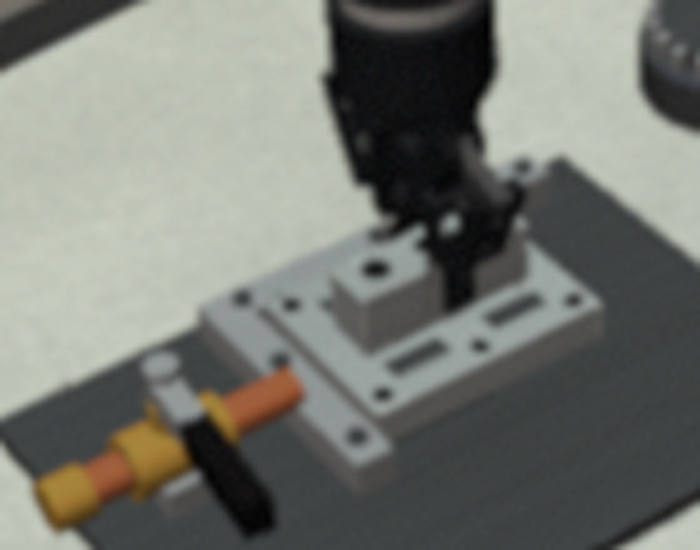

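Emit:
carry_out --pt "-1 -0.1 0 -0.2 0 0 0" --pt "-1 -0.2 0 -0.3 0 0 0" --pt "-1 -0.2 0.3 -0.3 0 0 0" --pt "-1 -0.2 0.6 -0.3 0 0 0" --pt "-1 -0.2 0.6 -0.3 0 0 0"

```text
time_s: 7.55
tcp_pos: [0.6184, 0.022, 0.041]
ee_rot: [0.106, 1.566, -0.127]
wrist_force: [-4.9, -12.8, 4.2]
width: 0.0293
```

Emit:
carry_out --pt "-1 0 0.2 0.1 0 0 0" --pt "-1 0 0.4 0.3 0 0 0" --pt "-1 0 0.4 0.5 0 0 0" --pt "-1 0 0.4 0.7 0 0 0" --pt "-1 0 0.4 0.7 0 0 0"

```text
time_s: 8.05
tcp_pos: [0.6187, 0.0218, 0.0413]
ee_rot: [0.102, 1.581, -0.134]
wrist_force: [-21.8, -17.9, 19.0]
width: 0.0292
```

Emit:
carry_out --pt "-1 -0.2 0 -0.4 0 0 0" --pt "-1 -0.3 0 -0.8 0 0 0" --pt "-1 -0.3 0.3 -0.8 0 0 0" --pt "-1 -0.3 0.6 -0.8 0 0 0" --pt "-1 -0.3 0.6 -0.8 0 0 0"

```text
time_s: 8.55
tcp_pos: [0.6186, 0.0226, 0.043]
ee_rot: [0.1, 1.567, -0.141]
wrist_force: [-3.9, -23.3, 2.6]
width: 0.0289
```

Emit:
carry_out --pt "-1 0 -0.4 0 0 0 0" --pt "-1 0 -0.8 0 0 0 0" --pt "-1 0 -0.8 0.3 0 0 0" --pt "-1 0 -0.8 0.7 0 0 0" --pt "-1 0 -0.8 1 0 0 0"

```text
time_s: 9.05
tcp_pos: [0.619, 0.0223, 0.0419]
ee_rot: [0.104, 1.585, -0.13]
wrist_force: [-24.2, -14.2, 14.1]
width: 0.0294
```

Emit:
carry_out --pt "-1 -0.2 -0.2 -0.4 0 0 0" --pt "-1 -0.2 -0.4 -0.8 0 0 0" --pt "-1 -0.2 -0.4 -0.8 0 0 0" --pt "1 -0.2 -0.4 -0.8 0 0 0" --pt "1 -0.2 -0.4 -0.8 0 0 0"

```text
time_s: 9.55
tcp_pos: [0.6211, 0.0319, 0.047]
ee_rot: [0.116, 1.562, -0.111]
wrist_force: [-0.1, -0.2, 0.5]
width: 0.0571
```

Emit:
carry_out --pt "1 -0.3 0 0 0 0 0" --pt "1 -0.3 0 0 0 0 0" --pt "1 -4 0 0 0 0 0" --pt "1 -8 0 0 0 0 0" --pt "1 -12 0 0 0 0 0"

```text
time_s: 10.05
tcp_pos: [0.6196, 0.0306, 0.1684]
ee_rot: [0.114, 1.564, -0.113]
wrist_force: [-0.3, -0.7, 0.7]
width: 0.0857
```

Emit:
carry_out --pt "-1 -3 -4 -4 0 0 0" --pt "-1 -3 -8 -8 0 0 0" --pt "-1 -3 -12 -12 0 0 0" --pt "-1 -3 -16 -16 0 0 0" --pt "-1 -3 -17 -19 0 0 0"

```text
time_s: 10.55
tcp_pos: [0.4174, -0.1079, 0.1968]
ee_rot: [0.114, 1.561, -0.116]
wrist_force: [0.0, -1.4, 1.3]
width: 0.0123
```

```bash
python3 -c "
from h import *
s,M=st();plan([*s['tcp_pos']],-8.4)
im=robot.read_camera('side');t=robot.read_camera('top');cv2.imwrite('pics/s5.png',im);cv2.imwrite('pics/t5.png',t)
a=cv2.resize(im[150:250,220:350],None,fx=4.5,fy=4.5,interpolation=2)
b=cv2.resize(t[140:210,245:385],None,fx=4,fy=4,interpolation=2)[:,:585]
a=a[:320];b=cv2.copyMakeBorder(b,0,0,0,585-b.shape[1],0)
cv2.imwrite('pics/c5.png',cv2.convertScaleAbs(np.vstack([a,b]),alpha=1.4))"
```

```text
t 10.55 tcp [ 0.4174 -0.1079  0.1968] F [ 0.  -1.4  1.3] w 0.0123
[[ 0.006  0.146  0.989]
 [-0.002  0.989 -0.146]
 [-1.    -0.001  0.007]]
plan [0. 0. 0.] [-0.02  0.38  0.05]
```

View pics/c5.png

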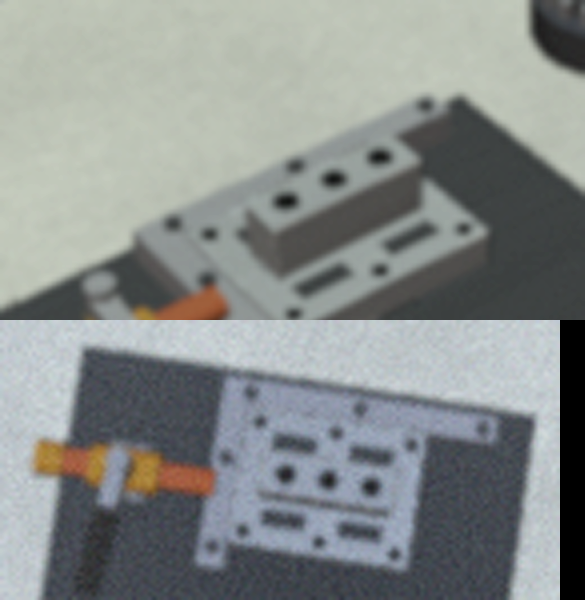

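Both views show the casting flat in the corner: no visible gap at the long fence and only a hairline line at the short one. I'll confirm by pressing with shut fingers low on the flange faces.

```bash
python3 -c "
from h import *
th=np.radians(-8.4);ex=np.array([np.cos(th),np.sin(th)]);ey=np.array([-ex[1],ex[0]])
c=np.array([.619,.0223]);p=c-.085*ex;q=c-.10*ey;print(p,q)
plan([*p,.026],-8.4)"
```

```text
[0.53491185 0.03471706] [ 0.6043917  -0.07662723]
plan [16.81 16.2  10.1 ] [-0.4  -0.18  0.22]
```

Emit:
carry_out --pt "-1 4 4 2.5 0 0 0" --pt "-1 7 8 5 0 0 0" --pt "-1 10 12 7.5 0 0 0" --pt "-1 12 16.2 9.5 0 0 0" --pt "-1 14 16.2 9.5 0 0 0"

```text
time_s: 11.15
tcp_pos: [0.5402, 0.047, 0.0573]
ee_rot: [0.114, 1.558, -0.106]
wrist_force: [0.4, 0.1, -0.1]
width: -0.0002
```

Emit:
carry_out --pt "-1 1.5 0 0.3 0 0 0" --pt "-1 2.4 0 0.6 0 0 0" --pt "-1 2.6 0 0.6 0 0 0" --pt "-1 2.6 0 0.6 0 0 0" --pt "-1 2.6 0 0.6 0 0 0"

```text
time_s: 11.65
tcp_pos: [0.5428, 0.0383, 0.0318]
ee_rot: [0.115, 1.562, -0.116]
wrist_force: [0.2, -0.3, 0.3]
width: 0.0002
```

Emit:
carry_out --pt "-1 0 0 0.5 0 0 0" --pt "-1 0 0 1 0 0 0" --pt "-1 0 0 1.3 0 0 0" --pt "-1 0 0 1.6 0 0 0" --pt "-1 0 0 1.9 0 0 0"

```text
time_s: 12.15
tcp_pos: [0.5611, 0.0366, 0.0306]
ee_rot: [0.114, 1.564, -0.115]
wrist_force: [0.5, -0.6, 0.0]
width: -0.0
```

Emit:
carry_out --pt "-1 0.6 0 0 0 0 0" --pt "-1 0.6 0 0.2 0 0 0" --pt "-1 0.6 0 0.5 0 0 0" --pt "-1 0.6 0 0.8 0 0 0" --pt "-1 0.6 0 0.8 0 0 0"

```text
time_s: 12.65
tcp_pos: [0.5631, 0.0366, 0.0273]
ee_rot: [0.111, 1.576, -0.116]
wrist_force: [-18.0, -0.2, 28.8]
width: 0.0002
```

Emit:
carry_out --pt "-1 0 0 0.3 0 0 0" --pt "-1 0 0 0.5 0 0 0" --pt "-1 0 0 0.5 0 0 0"

```text
time_s: 12.95
tcp_pos: [0.5633, 0.0366, 0.0273]
ee_rot: [0.11, 1.586, -0.116]
wrist_force: [-26.1, -0.0, 37.2]
width: -0.0001
```

Emit:
carry_out --pt "-1 -0.5 0 -0.4 0 0 0" --pt "-1 -0.6 0 -0.4 0 0 0" --pt "-1 -0.6 0 -0.4 0 0 0"

```text
time_s: 13.25
tcp_pos: [0.564, 0.0365, 0.0292]
ee_rot: [0.113, 1.576, -0.114]
wrist_force: [-7.6, 0.5, 5.0]
width: -0.0002
```

Emit:
carry_out --pt "-1 0 0 0.4 0 0 0" --pt "-1 0 0 0.8 0 0 0" --pt "-1 0 0 0.8 0 0 0" --pt "-1 0 0 0.8 0 0 0"

```text
time_s: 13.65
tcp_pos: [0.5643, 0.0365, 0.0288]
ee_rot: [0.11, 1.592, -0.115]
wrist_force: [-21.7, 3.0, 17.3]
width: 0.0
```

Emit:
carry_out --pt "-1 0 0 -2 0 0 0" --pt "-1 -3 0 -3 0 0 0" --pt "-1 -7 -3 -3 0 0 0" --pt "-1 -7 -8 -3 0 0 0" --pt "-1 -7 -12 -3 0 0 0"

```text
time_s: 14.15
tcp_pos: [0.531, -0.0823, 0.102]
ee_rot: [0.112, 1.561, -0.115]
wrist_force: [1.9, -0.3, -0.1]
width: -0.0001
```

```bash
python3 -c "
from h import *
st();plan([.6044,-.0766,.032],-8.4)"
```

```text
t 14.15 tcp [ 0.531  -0.0823  0.102 ] F [ 1.9 -0.3 -0.1] w -0.0001
[[ 0.007  0.145  0.989]
 [-0.003  0.989 -0.145]
 [-1.    -0.002  0.007]]
plan [7.05 1.64 7.13] [0.09 0.4  0.09]
```

Emit:
carry_out --pt "-1 0 1.0 4 0 0 0" --pt "-1 3 1.6 7.1 0 0 0" --pt "-1 6 1.6 7.1 0 0 0" --pt "-1 6.9 1.6 7.1 0 0 0" --pt "-1 6.9 1.6 7.1 0 0 0"

```text
time_s: 14.65
tcp_pos: [0.6007, -0.0745, 0.0296]
ee_rot: [0.114, 1.57, -0.114]
wrist_force: [-0.8, -0.5, -0.6]
width: -0.0001
```

Emit:
carry_out --pt "-1 0 0.8 0 0 0 0" --pt "-1 0 1.6 0 0 0 0" --pt "-1 0 2 0 0 0 0" --pt "-1 0 2.4 0 0 0 0" --pt "-1 0 2.4 0 0 0 0"

```text
time_s: 15.15
tcp_pos: [0.6073, -0.0513, 0.0331]
ee_rot: [0.113, 1.562, -0.115]
wrist_force: [-1.4, -0.9, 5.2]
width: 0.0001
```

Emit:
carry_out --pt "-1 0 0.3 0 0 0 0" --pt "-1 0 0.6 0 0 0 0" --pt "-1 0 0.6 0 0 0 0"

```text
time_s: 15.45
tcp_pos: [0.6074, -0.0507, 0.0331]
ee_rot: [0.111, 1.564, -0.123]
wrist_force: [-2.2, -7.2, 7.8]
width: 0.0002
```

Emit:
carry_out --pt "-1 -0.2 0.4 0 0 0 0" --pt "-1 -0.2 0.8 0 0 0 0" --pt "-1 -0.2 1.0 0 0 0 0" --pt "-1 -0.2 1.0 0 0 0 0"

```text
time_s: 15.85
tcp_pos: [0.6092, -0.036, 0.0342]
ee_rot: [0.113, 1.564, -0.116]
wrist_force: [-0.8, -3.2, 5.4]
width: -0.0002
```

Emit:
carry_out --pt "-1 0 0.2 0 0 0 0" --pt "-1 0 0.4 0 0 0 0" --pt "-1 0 0.4 0 0 0 0"

```text
time_s: 16.15
tcp_pos: [0.6091, -0.0361, 0.0343]
ee_rot: [0.111, 1.565, -0.122]
wrist_force: [-2.4, -8.9, 6.4]
width: -0.0006
```

The fingertip probably climbed onto the flange and now bears on the rib end. The contact positions, 74 mm and then 59 mm from the centre, match a seated casting. I'll press a bit harder there.

Emit:
carry_out --pt "-1 -0.2 0.4 0 0 0 0" --pt "-1 -0.2 0.8 0 0 0 0" --pt "-1 -0.2 1.0 0 0 0 0" --pt "-1 -0.2 1.0 0 0 0 0"

```text
time_s: 16.55
tcp_pos: [0.609, -0.0362, 0.0348]
ee_rot: [0.106, 1.568, -0.136]
wrist_force: [-3.4, -19.9, 3.6]
width: 0.0001
```

```bash
python3 -c "
from h import *
s,M=st();im=robot.read_camera('side');crop(im,'c6.png',210,130,360,250,5)"
```

```text
t 16.55 tcp [ 0.609  -0.0362  0.0348] F [ -3.4 -19.9   3.6] w 0.0001
[[-0.002  0.154  0.988]
 [-0.019  0.988 -0.154]
 [-1.    -0.019  0.001]]
```

View pics/c6.png

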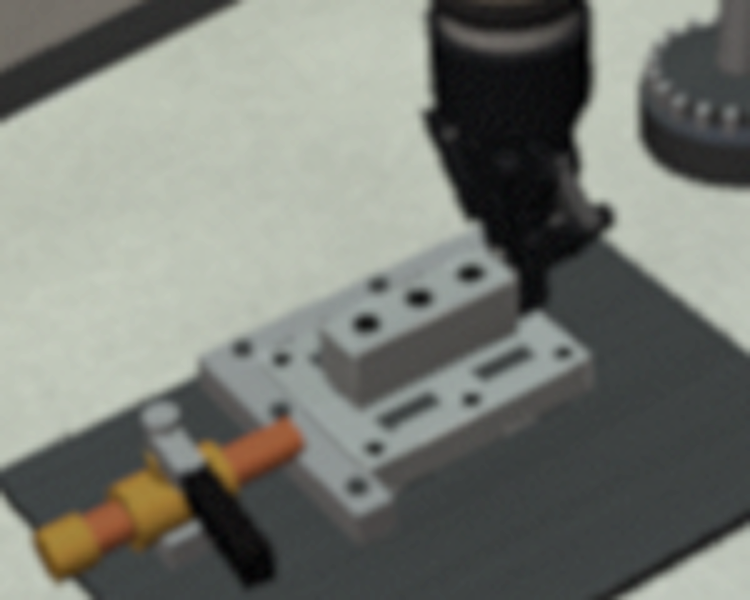

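Emit:
carry_out --pt "-1 0 -1.5 0 0 0 0" --pt "-1 -3 -1.5 -1 0 0 0" --pt "-1 -6 -1.5 -3 0 0 0" --pt "-1 -6 1 -4 0 0 0" --pt "-1 -6 4 -4 0 0 0"

```text
time_s: 17.1
tcp_pos: [0.5759, 0.0256, 0.0963]
ee_rot: [0.117, 1.564, -0.114]
wrist_force: [0.2, -0.1, -0.0]
width: 0.0002
```

```bash
python3 -c "
from h import *
st();plan([.5814,.0279,.044],-8.4)"
```

```text
t 17.1 tcp [0.5759 0.0256 0.0963] F [ 0.2 -0.1 -0. ] w 0.0002
[[ 0.004  0.147  0.989]
 [ 0.001  0.989 -0.147]
 [-1.     0.002  0.003]]
plan [5.24 0.3  0.49] [-0.03  0.19 -0.11]
```

Emit:
carry_out --pt "-1 2.5 0 0.4 0 0 0" --pt "-1 4.5 0 0.4 0 0 0" --pt "-1 5.1 0 0.4 0 0 0" --pt "-1 5.1 0 1 0 0 0" --pt "-1 5.1 0 1.4 0 0 0"

```text
time_s: 17.6
tcp_pos: [0.5902, 0.0232, 0.045]
ee_rot: [0.115, 1.567, -0.113]
wrist_force: [-7.8, 1.7, 0.6]
width: 0.0
```

Emit:
carry_out --pt "-1 0 0 0.5 0 0 0" --pt "-1 0 0 0.9 0 0 0" --pt "-1 0 0 0.9 0 0 0" --pt "-1 0 0 0.9 0 0 0"

```text
time_s: 18.0
tcp_pos: [0.5899, 0.0231, 0.0448]
ee_rot: [0.112, 1.586, -0.114]
wrist_force: [-21.6, 2.0, 13.3]
width: -0.0001
```

Emit:
carry_out --pt "-1 0 0 -1.2 0 0 0" --pt "-1 -3 0 -2 0 0 0" --pt "-1 -8 0 -6 0 0 0" --pt "-1 -12 0 -11 0 0 0" --pt "-1 -12 0 -16 0 0 0"

```text
time_s: 18.5
tcp_pos: [0.4674, 0.042, 0.1635]
ee_rot: [0.117, 1.553, -0.113]
wrist_force: [0.4, 0.0, 1.2]
width: 0.0001
```

```bash
python3 - <<'E'
from h import *
st()
t=robot.read_camera('top');s=robot.read_camera('side');cv2.imwrite('pics/t7.png',t);cv2.imwrite('pics/s7.png',s)
def mask(im,x0,y0,x1,y1,th):
    g=cv2.GaussianBlur(cv2.cvtColor(im,6),(3,3),0);m=np.zeros_like(g);m[y0:y1,x0:x1]=(g[y0:y1,x0:x1]<th)*255
    c=max(cv2.findContours(m,0,1)[0],key=cv2.contourArea);return c
c=mask(t,258,182,283,215,38);r=cv2.minAreaRect(c);b=cv2.boxPoints(r);print("top sleeve px",np.round(r[0],1),r[1],b.round(1).tolist())
w=ray("top",b,.078)*1000;print(w[:,:2].round(1).tolist(),rect(ray("top",c[:,0],.078)))
q=mask(s,243,205,275,255,30);r2=cv2.minAreaRect(q);print("side sleeve",np.round(r2[0],1),r2[1])
# orange/brass pipe centreline in top at z .044 -> direction
hsv=cv2.cvtColor(t,cv2.COLOR_BGR2HSV);m=cv2.inRange(hsv,(3,110,60),(28,255,255));m[:,:245]=0;m[:,305:]=0;m[:160]=0;m[195:]=0
pp=cv2.findNonZero(m)[:,0];W=ray("top",pp,.035)[:,:2]*1000;p,d=line(W);print("pipe",p.round(1),np.degrees(np.arctan2(d[1],d[0])).round(1)%180)
a=cv2.resize(t[140:210,245:385],None,fx=5,fy=5,interpolation=2);bb=cv2.resize(s[180:240,220:350],None,fx=5,fy=5,interpolation=2)
bb=cv2.copyMakeBorder(bb,0,0,0,50,0);cv2.imwrite('pics/c7.png',cv2.convertScaleAbs(np.vstack([a,bb])[:600],alpha=1.6))
E
```

```text
t 18.5 tcp [0.4674 0.042  0.1635] F [0.4 0.  1.2] w 0.0001
[[ 0.015  0.146  0.989]
 [ 0.001  0.989 -0.146]
 [-1.     0.003  0.015]]
top sleeve px [269.4 198. ] (3.2566096782684326, 18.6776123046875) [[265.20001220703125, 206.39999389648438], [270.5, 188.60000610351562], [273.70001220703125, 189.5], [268.29998779296875, 207.39999389648438]]
[[541.6, 189.6], [591.2, 175.8], [588.7, 167.2], [539.1, 180.9]] (array([565.1, 178.4]), array([ 9. , 51.5]), 164.49)
side sleeve [255.5 235.5] (25.80000114440918, 9.0)
pipe [630.  167.5] 81.6
```

View pics/c7.png

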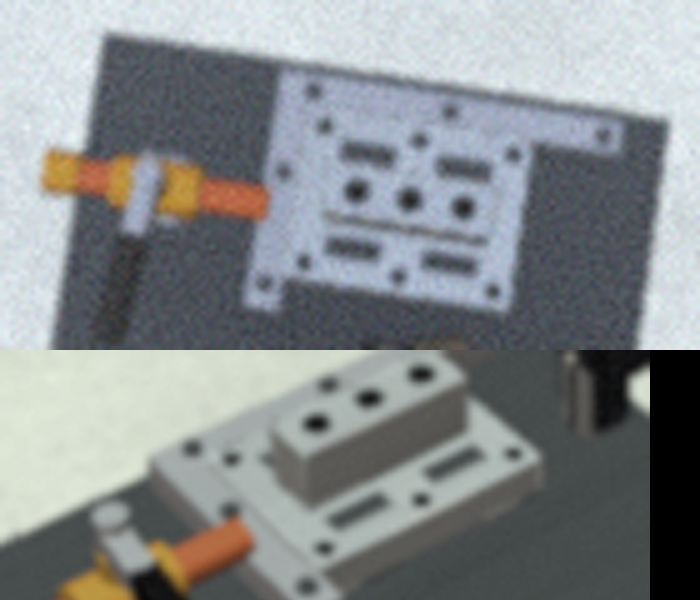

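The casting is flush on both fences, with no gap in either view, and the press tests stopped firmly. Now the lever: its axis is about (0.631, 0.167) and it is closed, pointing at about 171°.

```bash
python3 -c "
from h import *
plan([.56,.1775,.14],81.6)"
```

```text
plan [ 2.08 14.77  8.13] [-8.972e+01  7.000e-02  2.400e-01]
```

Emit:
carry_out --pt "1 -1 4 0 -9 0 0" --pt "1 -1 8 2 -18 0 0" --pt "1 -1 12 4 -27 0 0" --pt "1 -1 12 6 -36 0 0" --pt "1 -1 12 7 -45 0 0"

```text
time_s: 19.1
tcp_pos: [0.5529, 0.1514, 0.1698]
ee_rot: [-0.479, 1.51, 0.479]
wrist_force: [-0.4, -0.0, -0.8]
width: 0.0726
```

```bash
python3 -c "
from h import *
st();plan([.56,.1775,.14],81.6)"
```

```text
t 19.1 tcp [0.5529 0.1514 0.1698] F [-0.4 -0.  -0.8] w 0.0726
[[ 0.007 -0.575  0.818]
 [ 0.002  0.818  0.575]
 [-1.    -0.002  0.007]]
plan [2.99 1.74 2.06] [-46.53   0.31   0.29]
```

Emit:
carry_out --pt "1 1 1 1 -9 0 0" --pt "1 2 1.7 2 -18 0 0" --pt "1 2 1.7 2 -27 0 0" --pt "1 2 1.7 2 -36 0 0" --pt "1 2 1.7 2 -46.5 0 0"

```text
time_s: 19.6
tcp_pos: [0.5584, 0.1751, 0.1496]
ee_rot: [-1.054, 1.297, 1.049]
wrist_force: [-0.1, -0.3, -0.0]
width: 0.0856
```

Emit:
carry_out --pt "1 0 0 0 -2 0 0" --pt "1 0 0 0 -2 0 0"

```text
time_s: 19.8
tcp_pos: [0.5583, 0.1749, 0.1495]
ee_rot: [-1.075, 1.286, 1.071]
wrist_force: [-1.0, 0.0, 0.7]
width: 0.0853
```

```bash
python3 -c "
from h import *
s,M=st();plan([.56,.1775,.052],81.6)
im=robot.read_camera('side');q=proj('side',[[.56,.1775,.078],[.631,.167,.078],s['tcp_pos']]);print(q.round(0).tolist())
for p in q: cv2.circle(im,tuple(int(v) for v in p),1,(0,0,255),-1)
crop(im,'c8.png',200,130,350,250,5)"
```

```text
t 19.8 tcp [0.5583 0.1749 0.1495] F [-1.   0.   0.7] w 0.0853
[[ 0.005 -0.983  0.182]
 [ 0.001  0.182  0.983]
 [-1.    -0.005  0.002]]
plan [ 9.75 -0.08  0.27] [-2.09  0.1   0.27]
[[259.0, 232.0], [242.0, 214.0], [257.0, 206.0]]
```

View pics/c8.png

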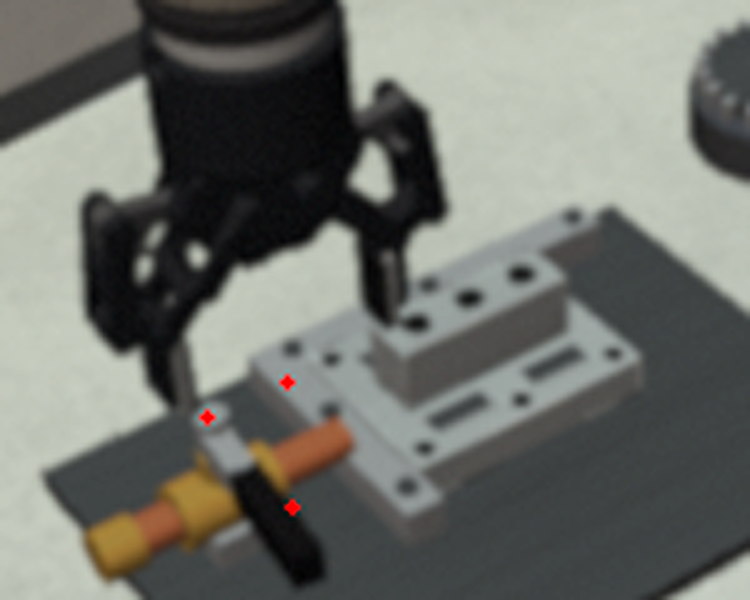

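```bash
python3 - <<'E'
from h import *
print("side axis,start,end",(ray("side",[[242,212.6],[250,224],[261.6,242.4]],.078)[:,:2]*1000).round(1).tolist())
print("top hub,start,end",(ray("top",[[274.6,173],[271.6,187.4],[267,208.6]],.078)[:,:2]*1000).round(1).tolist())
t=cv2.imread("pics/t7.png");g=cv2.GaussianBlur(cv2.cvtColor(t,6),(3,3),0)
for r in range(186,212,3): print(r,g[r,260:282].tolist())
E
```

```text
side axis,start,end [[633.6, 164.4], [592.1, 175.4], [531.5, 194.0]]
top hub,start,end [[634.7, 165.5], [594.5, 173.0], [535.7, 184.4]]
186 [58, 51, 52, 52, 51, 51, 52, 53, 55, 63, 71, 78, 82, 75, 63, 55, 52, 54, 55, 54, 54, 54]
189 [56, 52, 52, 52, 53, 53, 50, 46, 42, 39, 39, 38, 37, 38, 42, 47, 49, 49, 48, 48, 49, 49]
192 [50, 51, 52, 54, 54, 51, 47, 42, 39, 38, 37, 35, 35, 40, 45, 50, 51, 50, 50, 51, 50, 50]
195 [51, 52, 52, 51, 49, 46, 43, 40, 39, 39, 36, 34, 37, 45, 49, 49, 49, 51, 51, 50, 50, 50]
198 [52, 52, 52, 52, 49, 44, 42, 40, 38, 36, 36, 39, 44, 48, 49, 49, 49, 49, 49, 50, 50, 50]
201 [52, 51, 50, 49, 47, 42, 39, 38, 36, 35, 36, 41, 48, 51, 51, 51, 51, 50, 50, 50, 50, 50]
204 [52, 53, 50, 46, 42, 40, 38, 37, 36, 36, 40, 48, 52, 52, 52, 52, 51, 51, 50, 49, 49, 50]
207 [52, 52, 51, 47, 43, 40, 38, 37, 38, 41, 47, 52, 54, 52, 50, 49, 48, 50, 52, 52, 51, 50]
210 [49, 51, 52, 52, 51, 50, 49, 48, 49, 50, 50, 51, 52, 51, 50, 50, 50, 51, 50, 49, 49, 49]
```

Emit:
carry_out --pt "1 3 -0.3 0.95 4.5 0 0" --pt "1 6 -0.3 0.95 4.5 0 0" --pt "1 8.5 -0.3 0.95 4.5 0 0" --pt "1 9.6 -0.3 0.95 4.5 0 0" --pt "1 9.6 -0.3 0.95 4.5 0 0"

```text
time_s: 20.35
tcp_pos: [0.5613, 0.1828, 0.0514]
ee_rot: [-1.016, 1.322, 1.014]
wrist_force: [0.3, -0.6, 0.4]
width: 0.0855
```

Emit:
carry_out --pt "-0.3 0 0 0 0 0 0" --pt "-0.3 0 0 0 0 0 0" --pt "-1 0 0 0 0 0 0" --pt "-1 0 0 0 0 0 0" --pt "-1 0 0 0 0 0 0"

```text
time_s: 20.85
tcp_pos: [0.5624, 0.1837, 0.0534]
ee_rot: [-1.017, 1.318, 1.012]
wrist_force: [-0.7, 3.0, 8.8]
width: 0.0128
```

```bash
python3 - <<'E'
from h import *
s,M=st()
A=np.array([.633,.1665]);p=s["tcp_pos"][:2];d=p-A;print("r",np.hypot(*d),"ang",np.degrees(np.arctan2(d[1],d[0])),"jaw",np.degrees(np.arctan2(M[1,2],M[0,2])))
r=np.hypot(*d);a0=np.degrees(np.arctan2(d[1],d[0]))
for k in(8,16,24,32,39):
    a=np.radians(a0-k);D=np.r_[A+r*np.array([np.cos(a),np.sin(a)])-p,0]
    print(k,(M.T@D*100).round(2))
E
```

```text
t 20.85 tcp [0.5624 0.1837 0.0534] F [-0.7  3.   8.8] w 0.0128
[[ 0.005 -0.966  0.257]
 [-0.     0.257  0.966]
 [-1.    -0.004  0.001]]
r 0.07264595780567251 ang 166.33947134733333 jaw 75.0935022017026
8 [ 0.   -0.05  1.01]
16 [ 0.   -0.24  2.01]
24 [ 0.01 -0.56  2.97]
32 [ 0.01 -1.02  3.87]
39 [ 0.01 -1.52  4.61]
```

Emit:
carry_out --pt "-1 0 -0.05 1.0 8 0 0" --pt "-1 0 -0.25 2.0 16 0 0" --pt "-1 0 -0.55 2.95 24 0 0" --pt "-1 0 -1.0 3.85 32 0 0" --pt "-1 0 -1.0 3.85 32 0 0"

```text
time_s: 21.35
tcp_pos: [0.5823, 0.2175, 0.0534]
ee_rot: [-0.59, 1.487, 0.584]
wrist_force: [-0.7, -1.8, 4.3]
width: 0.0128
```

Emit:
carry_out --pt "-1 0 0 0 0 0 0" --pt "-1 0 0 0 0 0 0"

```text
time_s: 21.55
tcp_pos: [0.5821, 0.2173, 0.0535]
ee_rot: [-0.591, 1.485, 0.586]
wrist_force: [-0.1, -2.3, 4.8]
width: 0.0133
```

```bash
cat > lev.py <<'E'
from h import *
s,M=st()
A=np.array([.633,.1665]);p=s["tcp_pos"][:2];d=p-A;print("r",np.hypot(*d),"ang",np.degrees(np.arctan2(d[1],d[0])),"jaw-based",90+np.degrees(np.arctan2(M[1,2],M[0,2])),"goal 126.6")
E
python3 lev.py
```

```text
t 21.55 tcp [0.5821 0.2173 0.0535] F [-0.1 -2.3  4.8] w 0.0133
[[ 0.005 -0.684  0.73 ]
 [-0.001  0.73   0.684]
 [-1.    -0.004  0.003]]
r 0.0719142498169935 ang 135.0216604799886 jaw-based 133.1482590293533 goal 126.6
```

Emit:
carry_out --pt "-1 0 0 0.45 3.5 0 0" --pt "-1 0 -0.05 0.88 7 0 0" --pt "-1 0 -0.05 0.88 7 0 0" --pt "-1 0 -0.05 0.88 7 0 0"

```text
time_s: 21.95
tcp_pos: [0.5888, 0.2228, 0.0534]
ee_rot: [-0.495, 1.51, 0.491]
wrist_force: [-0.3, -3.1, 6.2]
width: 0.0129
```

```bash
python3 lev.py
```

```text
t 21.95 tcp [0.5888 0.2228 0.0534] F [-0.3 -3.1  6.2] w 0.0129
[[ 0.004 -0.589  0.808]
 [-0.001  0.808  0.589]
 [-1.    -0.003  0.003]]
r 0.07163322322122352 ang 128.12730352522 jaw-based 126.10933136797729 goal 126.6
```

Emit:
carry_out --pt "0 0 0 0 0 0 0" --pt "0 0 0 0 0 0 0" --pt "0 -3 0 0 0 0 0" --pt "0 -7 0 0 0 0 0" --pt "0 -12 0 0 0 0 0"

```text
time_s: 22.45
tcp_pos: [0.586, 0.2236, 0.1713]
ee_rot: [-0.496, 1.516, 0.495]
wrist_force: [-0.1, 1.2, 0.7]
width: 0.0428
```

Emit:
carry_out --pt "0 -3 4 0 0 0 0" --pt "0 -5 8 0 0 0 0" --pt "0 -5 12 -4 0 0 0" --pt "0 -5 15 -8 0 0 0" --pt "0 -5 17 -12 0 0 0"

```text
time_s: 22.95
tcp_pos: [0.3884, 0.2929, 0.2216]
ee_rot: [-0.496, 1.51, 0.498]
wrist_force: [-1.1, -0.1, 1.1]
width: 0.0429
```

```bash
python3 - <<'E'
from h import *
st()
t=robot.read_camera('top');s=robot.read_camera('side');cv2.imwrite('pics/t9.png',t);cv2.imwrite('pics/s9.png',s)
g=cv2.GaussianBlur(cv2.cvtColor(t,6),(3,3),0)
a=cv2.resize(t[140:210,235:375],None,fx=5,fy=5,interpolation=2);b=cv2.resize(s[180:240,210:350],None,fx=5,fy=5,interpolation=2)
cv2.imwrite('pics/c9.png',cv2.convertScaleAbs(np.vstack([a,b])[:600],alpha=1.7))
E
```

```text
t 22.95 tcp [0.3884 0.2929 0.2216] F [-1.1 -0.1  1.1] w 0.0429
[[ 0.002 -0.593  0.805]
 [ 0.002  0.805  0.593]
 [-1.    -0.     0.003]]
```

View pics/c9.png

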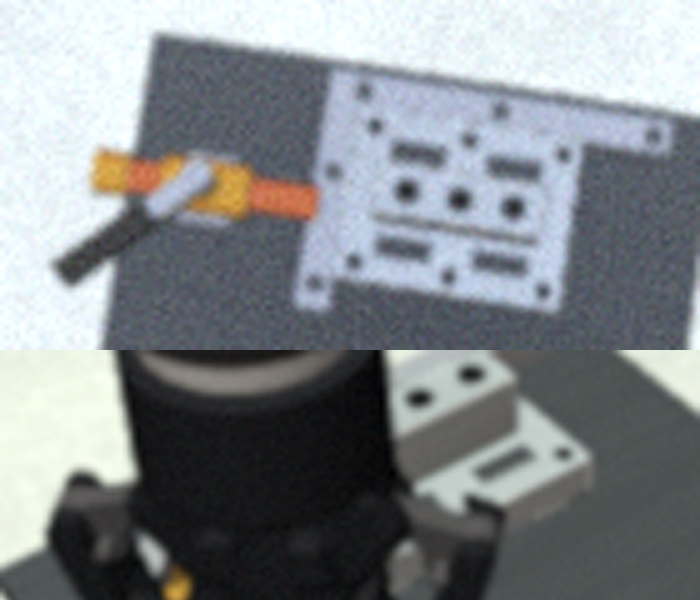

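The top view shows the lever diagonal between across and in line, and the casting is unmoved. I'll make one numeric check of the lever angle and of casting movement.

```bash
python3 - <<'E'
from h import *
def im(n): return cv2.imread(f"pics/{n}.png")
t=im("t9");g=cv2.GaussianBlur(cv2.cvtColor(t,6),(3,3),0)
m=np.zeros_like(g);m[178:200,243:268]=(g[178:200,243:268]<42)*255
c=max(cv2.findContours(m,0,1)[0],key=cv2.contourArea);print("sleeve",rect(ray("top",c[:,0],.078)))
def pipe(t):
    hsv=cv2.cvtColor(t,cv2.COLOR_BGR2HSV);m=cv2.inRange(hsv,(3,140,60),(14,255,255));m[:,:245]=0;m[:,305:]=0;m[:160]=0;m[195:]=0
    W=ray("top",cv2.findNonZero(m)[:,0],.035)[:,:2];p,d=line(W);return np.degrees(np.arctan2(d[1],d[0]))%180
print("pipe",pipe(im("t7")),pipe(t))
# shift of casting between t7 and t9 relative to the picture
A,B=[cv2.cvtColor(im(n),6)[163:202,305:352].astype(np.float32) for n in("t7","t9")]
print("shift px",cv2.phaseCorrelate(A,B,cv2.createHanningWindow(A.shape[::-1],cv2.CV_32F)))
# edge angle of casting right side (cols 340-355), rows 172-198
g=cv2.GaussianBlur(cv2.cvtColor(t,6),(3,3),0).astype(float)
P=[]
for r in range(173,198):
    x=g[r,340:360];i=np.where((x[:-1]>=75)&(x[1:]<75))[0]
    if len(i): P.append([340+i[-1]+(x[i[-1]]-75)/(x[i[-1]]-x[i[-1]+1]),r])
W=ray("top",P,.034)[:,:2];p,d=line(W);print("casting right edge",np.degrees(np.arctan2(d[1],d[0])).round(2),"n",len(P),"p",p)
P=[]
for cx in range(310,335):
    x=g[190:212,cx];i=np.where((x[:-1]>=75)&(x[1:]<75))[0]
    if len(i): P.append([cx,190+i[-1]+(x[i[-1]]-75)/(x[i[-1]]-x[i[-1]+1])])
W2=ray("top",P,.034)[:,:2];p2,d2=line(W2);print("near edge",np.degrees(np.arctan2(d2[1],d2[0])).round(2)%180,len(P))
# distances from fence outer edges: far outer edge at z .032
P=[]
for cx in range(315,345):
    x=g[148:165,cx];i=np.where((x[:-1]<75)&(x[1:]>=75))[0]
    if len(i): P.append([cx,148+i[-1]+(75-x[i[-1]])/(x[i[-1]+1]-x[i[-1]])])
W3=ray("top",P,.032)[:,:2];p3,d3=line(W3);n=np.array([np.cos(np.radians(-8.4)),np.sin(np.radians(-8.4))]);print("far outer",np.degrees(np.arctan2(d3[1],d3[0])).round(2)%180,"near->outer mm (120 if home)",((p3-p2)@n*1000).round(1))
P=[]
for r in range(163,198):
    x=g[r,292:310] if r>185 else None
    if x is None: continue
    i=np.where((x[:-1]<75)&(x[1:]>=75))[0]
    if len(i): P.append([292+i[0]+(75-x[i[0]])/(x[i[0]+1]-x[i[0]]),r])
W4=ray("top",P,.032)[:,:2];p4,_=line(W4);e=np.array([-n[1],n[0]]);print("right->short outer mm (150 if home)",((p4-p)@e*1000).round(1),len(P))
E
```

```text
sleeve (array([589.5, 214.1]), array([10.1, 50.2]), 126.51)
pipe 81.76413 81.72577
shift px ((-0.16152452869127742, -0.21717676700540878), 1.0436270621915658)
casting right edge -8.01 n 25 p [ 0.6072367  -0.04415064]
near edge 81.56 25
far outer 179.55 near->outer mm (120 if home) 110.9
right->short outer mm (150 if home) 152.8 12
```

```bash
python3 - <<'E'
from h import *
ims=[cv2.imread(f"pics/{n}.png") for n in("t7","t9")]
n=np.array([np.cos(np.radians(-8.4)),np.sin(np.radians(-8.4))]);e=np.array([-n[1],n[0]])
def edge(g,fix,lo,hi,axis,rise,last,z,th=80):
    P=[]
    for k in fix:
        x=g[k,lo:hi] if axis=="c" else g[lo:hi,k]
        i=np.where((x[:-1]<th)&(x[1:]>=th) if rise else (x[:-1]>=th)&(x[1:]<th))[0]
        if len(i):
            j=i[-1 if last else 0];v=lo+j+(th-x[j])/(x[j+1]-x[j]);P.append([v,k] if axis=="c" else [k,v])
    W=ray("top",P,z)[:,:2]*1000;return np.median(W@n),np.median(W@e),len(P)
for t in ims:
    g=cv2.GaussianBlur(cv2.cvtColor(t,6),(3,3),0).astype(float)
    near=edge(g,range(310,335),190,212,"r",False,True,.034)
    far=edge(g,range(310,335),150,162,"r",True,False,.032)
    right=edge(g,range(173,198),340,360,"c",False,True,.034)
    so=edge(g,range(186,198),288,310,"c",True,False,.032)
    fr=edge(g,range(164,170),360,380,"c",False,True,.032)
    sn=edge(g,range(296,300),190,212,"r",False,True,.032)
    print("x: far-near",round(far[0]-near[0],1),"(120; ",far,near,")")
    print("   fence check far-shortend",round(far[0]-sn[0],1),"(140)")
    print("y: so-right",round(so[1]-right[1],1),"(150)  fence check so-longend",round(so[1]-fr[1],1),"(200)",right[2],so[2],fr[2])
E
```

```text
x: far-near 121.8 (120;  (np.float64(680.8931363045522), np.float64(132.57609939309125), 1) (np.float64(559.0767482289465), np.float64(116.34351616161227), 25) )
   fence check far-shortend 141.3 (140)
y: so-right 150.3 (150)  fence check so-longend 199.4 (200) 25 12 6Traceback (most recent call last):
  File "<stdin>", line 15, in <module>
  File "<stdin>", line 11, in edge
  File "h.py", line 8, in ray
    K,d,E=cam(n);u=cv2.undistortPoints(np.float64(px).reshape(-1,1,2),K,d)[:,0]
                   ~~~~~~~~~~~~~~~~~~~^^^^^^^^^^^^^^^^^^^^^^^^^^^^^^^^^^^^
cv2.error: OpenCV(4.12.0) /io/opencv/modules/calib3d/src/undistort.dispatch.cpp:347: error: (-215:Assertion failed) CV_IS_MAT(_src) && CV_IS_MAT(_dst) && (_src->rows == 1 || _src->cols == 1) && (_dst->rows == 1 || _dst->cols == 1) && _src->cols + _src->rows - 1 == _dst->rows + _dst->cols - 1 && (CV_MAT_TYPE(_src->type) == CV_32FC2 || CV_MAT_TYPE(_src->type) == CV_64FC2) && (CV_MAT_TYPE(_dst->type) == CV_32FC2 || CV_MAT_TYPE(_dst->type) == CV_64FC2) in function 'cvUndistortPointsInternal'
```

```bash
python3 - <<'E'
from h import *
n=np.array([np.cos(np.radians(-8.4)),np.sin(np.radians(-8.4))]);e=np.array([-n[1],n[0]])
def edge(g,fix,lo,hi,axis,rise,last,z,th):
    P=[]
    for k in fix:
        x=g[k,lo:hi] if axis=="c" else g[lo:hi,k]
        i=np.where((x[:-1]<th)&(x[1:]>=th) if rise else (x[:-1]>=th)&(x[1:]<th))[0]
        if len(i):
            j=i[-1 if last else 0];v=lo+j+(th-x[j])/(x[j+1]-x[j]);P.append([v,k] if axis=="c" else [k,v])
    W=ray("top",P,z)[:,:2]*1000;return np.median(W@n),np.median(W@e)
for N in("t7","t9"):
    g=cv2.GaussianBlur(cv2.cvtColor(cv2.imread(f"pics/{N}.png"),6),(3,3),0).astype(float)
    print(N,"bright",g[176:196,310:335].mean().round(1),"dark",g[200:210,320:340].mean().round(1))
    th=(np.percentile(g[176:196,310:335],80)+g[210:220,320:340].mean())/2
    near=edge(g,range(310,335),190,212,"r",False,True,.034,th);sn=edge(g,range(296,300),190,212,"r",False,True,.032,th)
    right=edge(g,range(173,198),340,360,"c",False,True,.034,th);so=edge(g,range(190,198),288,310,"c",True,False,.032,th);fr=edge(g,range(164,170),360,380,"c",False,True,.032,th)
    print(N,"near-shortend (20)",round(near[0]-sn[0],1),"right-longend (50)",round(right[1]-fr[1],1),"so-longend (200)",round(so[1]-fr[1],1))
E
```

```text
t7 bright 92.7 dark 49.0
t7 near-shortend (20) 19.3 right-longend (50) 48.4 so-longend (200) 197.2
t9 bright 97.5 dark 53.3
t9 near-shortend (20) 19.3 right-longend (50) 49.1 so-longend (200) 199.7
```

```bash
python3 -c "
from h import *
print(robot.sign_off())"
```

```text
the job is handed in; nothing more can be done
None
```

The casting is seated in the corner, flat and flush to both fences as far as I can measure. The vacuum valve lever then went to about half open, and I handed the job in. No verdict was reported.

**Seating:** I gripped the casting by its rib, laid it on the plate and slid it into the corner. After releasing it, I pressed it with shut fingers at about 20–26 N towards the long fence and about 20 N towards the short one. Both presses ended in firm stops.

**Casting position:** The top view puts the casting's free edges at 19.3 mm (20 expected) and 49.1 mm (50 expected) from the fence ends. Its edges lie within about 0.4° of the fences. These figures barely changed between before and after turning the lever.

**Valve:** The lever reads 126.5° and the pipe 81.75°, which makes the valve about 45° open. The lever started roughly 7° open, not fully closed.

**Checks that disagreed:**
- **Sliding in:** The first push towards the short fence stalled on friction, about 5 mm short. I eased the downward force and pushed again.
- **Press test:** One fingertip rode up onto the flange, so that press finished against the end of the rib. Another pressed down with up to 37 N on the wrist, with no cause found.
- **Camera fits:** One fence-edge fit failed outright, and an early distance read 152.8 mm instead of 150. With a recalibrated threshold it agreed to about 1 mm.

The drum, piston and wrench were not touched, though I did not measure their final positions. The job took about 23 s of robot time, and the arm finished clear of everything.

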